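Load the full slide magazine and index the slide printer's turret

TASK

Of the three identical closed slide magazines standing on the bench one is full, one part used and one nearly empty: find the full one by its weight in the hand, seat it fully home in the one empty bay of the slide printer's turret, then turn the turret by its knob until that bay clicks in under the feed head, and let go. Keep the magazines upright (there is glass inside), leave the other two standing on the bench, and do not disturb the other things on it.

Things in the scene. Friction and masses are not known exactly. Their poses are not given: they have to be found in the camera images.
- magazine_a: one of three closed opaque slide magazines that look alike: grey box with black lid, 84 (its x) x 34 (its y) x 84 mm high, upright; origin at the centre of its underside. Grip it across the 34 mm. Any one of the three is full, about 370 g in all, one part used, about 170 g, one nearly empty, about 90 g (each within 8 %); only the weight differs. It fits the bay either way round
- magazine_b: one of three closed opaque slide magazines that look alike: grey box with black lid, 84 (its x) x 34 (its y) x 84 mm high, upright; origin at the centre of its underside. Grip it across the 34 mm. Any one of the three is full, about 370 g in all, one part used, about 170 g, one nearly empty, about 90 g (each within 8 %); only the weight differs. It fits the bay either way round
- magazine_c: one of three closed opaque slide magazines that look alike: grey box with black lid, 84 (its x) x 34 (its y) x 84 mm high, upright; origin at the centre of its underside. Grip it across the 34 mm. Any one of the three is full, about 370 g in all, one part used, about 170 g, one nearly empty, about 90 g (each within 8 %); only the weight differs. It fits the bay either way round
- turret: aluminium turret, 252 mm across, 36 mm high. Turns endlessly either way about the vertical, clicks every 72 degrees (damped, about 0.2 N m; past half way it creeps on into the next click). Five bays, 88 mm from the axis, long side across the radius: four hold fixed magazines (tops at 120 mm), one is empty. Origin on the axis at bench height; its y axis points to the empty bay
- bay (a point): centre of the floor of the empty bay, 36 mm above the bench, turning with the turret (it may still creep into a click in the first second). The bay is an open-topped pocket 89 (turret's x) x 39 mm (turret's y, along the radius) inside, walls 3 mm thick and 22 mm high; a seated magazine's origin lies here, its x along the turret's x
- feed (a point): the feed station, fixed on the printer at the turret's left seen from the robot: where bay must lie when clicked in under the feed head. The feed head is a white block 104 mm wide overhanging from the housing to 66 mm from the turret's axis, 126 to 150 mm above the bench: nothing can be put into a bay under it
- knob (a point): centre of the top of the turret's black bar knob, on the turret's axis, 172 mm above the bench. The bar is 64 mm long (turret's x), 20 mm wide (turret's y) and 40 mm high, on a column 22 mm thick, and is fixed to the turret
- printer: the slide printer, fixed to the bench: origin on the turret's axis at bench height, its own +y points to the feed station and to its white housing, which spans -140 to 140 mm in its x and 140 to 360 mm in its y and is 201 mm high; an exit tray 50 mm deep and 46 mm high stands before its -x face
- bottle: brown bottle, 54 mm in diameter, 105 mm high, origin at the centre of its underside; to be left alone
- beaker: small beaker, 60 mm in diameter, 78 mm high, origin at the centre of its underside; to be left alone
- tube_rack: white tube rack, 84 x 46 x 45 mm high, origin at the centre of its underside; to be left alone
- plate_stack: stack of four clear microplates, 87 (its x) x 128 x 57 mm high, origin at the centre of its underside; to be left alone
- mouse: computer mouse, 105 (its x) x 60 x 30 mm high, origin at the centre of its underside; to be left alone
Things that resemble listed ones, but are neither listed nor needed, are in the scene too. What is shaped like the magazine_b but yellow is not meant.

How it is judged (in metres and radians):
On the way, in this order (a step that is already met when the one before it is completed fails the run):
1. the full magazine is seated home in the turret's empty bay (((horizontal distance between magazine_a and bay below 0.006 m and distance between magazine_a and bay below 0.007 m and angle between magazine_a's own z axis and vertical below 0.06 rad and angle between the x axis of magazine_a and the x axis of turret, either way round below 0.12 rad and contact force between magazine_a and turret above 2.6 N) or (horizontal distance between magazine_b and bay below 0.006 m and distance between magazine_b and bay below 0.007 m and angle between magazine_b's own z axis and vertical below 0.06 rad and angle between the x axis of magazine_b and the x axis of turret, either way round below 0.12 rad and contact force between magazine_b and turret above 2.6 N) or (horizontal distance between magazine_c and bay below 0.006 m and distance between magazine_c and bay below 0.007 m and angle between magazine_c's own z axis and vertical below 0.06 rad and angle between the x axis of magazine_c and the x axis of turret, either way round below 0.12 rad and contact force between magazine_c and turret above 2.6 N))), for 0.3 s.
2. the turret is turned so that this bay is clicked in at the feed station, the full magazine still home in it (((horizontal distance between magazine_a and bay below 0.006 m and distance between magazine_a and bay below 0.007 m and angle between magazine_a's own z axis and vertical below 0.06 rad and angle between the x axis of magazine_a and the x axis of turret, either way round below 0.12 rad and contact force between magazine_a and turret above 2.6 N) or (horizontal distance between magazine_b and bay below 0.006 m and distance between magazine_b and bay below 0.007 m and angle between magazine_b's own z axis and vertical below 0.06 rad and angle between the x axis of magazine_b and the x axis of turret, either way round below 0.12 rad and contact force between magazine_b and turret above 2.6 N) or (horizontal distance between magazine_c and bay below 0.006 m and distance between magazine_c and bay below 0.007 m and angle between magazine_c's own z axis and vertical below 0.06 rad and angle between the x axis of magazine_c and the x axis of turret, either way round below 0.12 rad and contact force between magazine_c and turret above 2.6 N)) and distance between bay and feed below 0.006 m), for 0.3 s.
At the end, for the whole second after the job is handed in: The full magazine stands home in the bay (within 6 mm sideways, 7 mm in all, 0.06 rad upright, 0.12 rad in line), resting on the turret with over 2.6 N; the bay lies within 6 mm of the feed station, all at rest; the other two stand upright on the bench (6 mm, 0.06 rad) (distance between bay and feed below 0.006 m and angular speed of turret below 0.05 rad/s and (((horizontal distance between magazine_a and bay below 0.006 m and distance between magazine_a and bay below 0.007 m and angle between magazine_a's own z axis and vertical below 0.06 rad and angle between the x axis of magazine_a and the x axis of turret, either way round below 0.12 rad and contact force between magazine_a and turret above 2.6 N) and (height (world z) of magazine_b below 0.006 m and angle between magazine_b's own z axis and vertical below 0.06 rad and linear speed of magazine_b below 0.02 m/s) and (height (world z) of magazine_c below 0.006 m and angle between magazine_c's own z axis and vertical below 0.06 rad and linear speed of magazine_c below 0.02 m/s)) or ((horizontal distance between magazine_b and bay below 0.006 m and distance between magazine_b and bay below 0.007 m and angle between magazine_b's own z axis and vertical below 0.06 rad and angle between the x axis of magazine_b and the x axis of turret, either way round below 0.12 rad and contact force between magazine_b and turret above 2.6 N) and (height (world z) of magazine_a below 0.006 m and angle between magazine_a's own z axis and vertical below 0.06 rad and linear speed of magazine_a below 0.02 m/s) and (height (world z) of magazine_c below 0.006 m and angle between magazine_c's own z axis and vertical below 0.06 rad and linear speed of magazine_c below 0.02 m/s)) or ((horizontal distance between magazine_c and bay below 0.006 m and distance between magazine_c and bay below 0.007 m and angle between magazine_c's own z axis and vertical below 0.06 rad and angle between the x axis of magazine_c and the x axis of turret, either way round below 0.12 rad and contact force between magazine_c and turret above 2.6 N) and (height (world z) of magazine_a below 0.006 m and angle between magazine_a's own z axis and vertical below 0.06 rad and linear speed of magazine_a below 0.02 m/s) and (height (world z) of magazine_b below 0.006 m and angle between magazine_b's own z axis and vertical below 0.06 rad and linear speed of magazine_b below 0.02 m/s)))); the robot touches nothing.
It fails at once if a bystander is moved by more than 25 mm (distance of any of bottle, beaker, tube_rack, plate_stack, mouse from where it was at the start of the episode above 0.025 m).
It fails at once if a bystander is tipped by more than 0.35 rad (angle between any of bottle, beaker, tube_rack, plate_stack, mouse's own z axis and vertical above 0.35 rad).
It fails at once if a magazine is tipped by more than 0.5 rad (angle between any of magazine_a, magazine_b, magazine_c's own z axis and vertical above 0.5 rad).
It also fails if it takes over 72 s, if anything falls off the work surface, if the arm or the gripper's body presses on something with over 40 N, if the wrist force passes 120 N, or if a joint passes its speed limit or range.

ROBOT

A 6-joint arm with a two-finger parallel gripper is mounted at the origin on the work surface. World frame = base frame: x ahead of the robot, y to its left, z up, the work surface at z = 0. Lengths are in mm, angles in rad, forces in N, time in s.
With the tool pointing down it reaches from about 325 to 850 mm from the base axis. Payload 15.5 kg.
Tool frame: the origin (TCP) lies on the centre line of the jaws, within the pads' length; the fingertips stand arm.tips_ahead ahead of it and the grasp point (between the pads) is the TCP (arm.tips_ahead is the distance from the TCP to the fingertips, in mm); z points along the fingers, y is the line along which they close (so a half turn about z gives the same grasp; the last joint's range is limited). The gripper opens to 91 mm and grips with 3 to 60 N. Pads are 32 mm wide; open, the fingers measure 118 mm over their backs; the gripper's body (76 mm by 178 mm) begins 60 mm behind the grasp point.
Start: joints at [-1.224, 0.494, 1.345, -0, 1.302, -0.096], TCP at [267.796, -564.723, 232.915] pointing down, gripper open.
Joint ranges: [-2.91, 2.91], [-0.82, 2.16], [0.22, 2.67], [-1.22, 4.37], [0.12, 2.79], [-3.08, 3.08]. Speed limits (rad/s): [1.89, 1.89, 2.57, 3.01, 3.01, 3.01].

INTERFACE

Orientations are given as a rotation vector (axis times angle).
In Python, from cell import arm gives the robot as it stands. The module is installed in compiled form; this text tells all that it offers.
- The arm moves only by the tool drive_tool, never from a script. Its argument "commands" is a list of rows, each an object with "dp": the shift along the tool's x, y, z in mm, a list of three; "turn": the turn, a rotation vector about the tool's x, y, z in degrees, a list of three; "hand": the opening, from 0 (shut) to 1 (fully open). A call has 1 to 12 rows; each row shifts and turns the commanded pose from where the row before left it, along the tool's axes as they then stand; what a row does not reach is not made up. A row lasts 1/8 s, in which the tool goes at most 62.5 mm and 10.7 degrees, less where a joint would pass 70% of its speed; a pose out of reach is approached as far as the arm can. A call is refused whole if a number of a shift passes 62.5 or a number of a turn 10.7, either way. A call with a gripper value outside its range is refused whole. The fingers move at their own pace and stop on an object; "grip_force" is the grip in N (left out, the last holds). Time passes only in rows, so rows that do not move let the fingers close. It gives the time, the measured TCP pose, the force, the opening and the grip force at its end, in the units of the state.
- arm.read_state(): the state, without advancing time (a new reading comes with each control period).
- arm.get_image(name): name is "scene" or "side" or "wrist"; returns (picture, depth): 384x512x3 uint8, blue, green, red; 384x512 float32, mm along the optical axis (not along the pixel's ray), 0 where there is no reading.
- arm.camera_model(name): a dict with "fx", "fy", "cx", "cy" (pixels), "extrinsics" (4x4, takes a point from camera to world coordinates); the wrist camera has in their place "T_tool_cam" (4x4, takes a point from camera to tool coordinates, whose origin is the TCP and whose axes are the flange's). Camera axes: x right, y down, z forward; pixel columns grow to the right and rows downward; lengths in mm; the calibration is good to about 2 mm. A picture is of the moment at which its call begins: read the wrist's pose just before it. camera_model takes no time and is no camera call.
- arm.close_job(): hands the job in; it is judged then, once.
The state is a dict: "t": time; "joint_pos": joint angles; "qd": joint speeds; "joint_torque": joint torques, N m; "ee_pos": TCP position; "orientation": TCP orientation; "ft_force": force on the tool from outside, world axes, zero at the start; "wrist_torque": the same for the moment, N m; "grip_width": opening from 0.0 (shut) to 1.0 (fully open); "grasp_force": force on a finger pad.
Only numpy, scipy, OpenCV 4.12 (cv2) and the standard library are available. Lean on these libraries where they do the work, as an engineer would, in place of code of your own. Each camera call takes 0.05 s, during which the arm holds its last target. There are 200 camera calls.

## Working session

There is one attempt and no reset: what is moved stays moved. The work goes in short steps, Python scripts to look and compute and a tool call to move; the robot and the scene stay as the last step left them, time stands still between calls to the robot, and variables do not carry over. Pictures are saved under pics/ and viewed, at most 10 in all, crops included, and the job is handed in when it is done.

Besides the shell and the picture viewer there is one more tool, called after "Emit:" as a command line: name --argument value ..., lists and objects as JSON in quotes. drive_tool: Moves the arm, as the interface text tells. Its arguments: {"type":"object","properties":{"commands":{"type":"array","items":{"type":"object","properties":{"dp":{"type":"array","items":{"type":"number"}},"turn":{"type":"array","items":{"type":"number"}},"hand":{"type":"number"}}}},"grip_force":{"type":"number"}},"required":["commands"]}

```bash
mkdir -p pics; cat > h.py <<'E'
import numpy as np, cv2
from cell import arm
from scipy.spatial.transform import Rotation as R
def cloud(n):
    s=arm.read_state(); im,d=arm.get_image(n); m=arm.camera_model(n)
    if n=="wrist":
        T=np.eye(4);T[:3,:3]=R.from_rotvec(s["orientation"]).as_matrix();T[:3,3]=s["ee_pos"];T=T@m["T_tool_cam"]
    else: T=np.array(m["extrinsics"])
    v,u=np.mgrid[:384,:512]
    p=np.stack([(u-m["cx"])/m["fx"]*d,(v-m["cy"])/m["fy"]*d,d],-1)@T[:3,:3].T+T[:3,3]
    p[d==0]=np.nan
    return im,d,p
def rect(p,mask):
    q=p[mask]; q=q[~np.isnan(q).any(1)]
    r=cv2.minAreaRect(q[:,:2].astype(np.float32)); return r,np.median(q[:,2]),len(q)
E
python3 - <<'E'
from h import *
for n in ("scene","side"):
    im,d,p=cloud(n); cv2.imwrite(f"pics/{n}0.png",im); np.savez(f"/tmp/{n}0.npz",im=im,p=p)
print(arm.read_state(),arm.tips_ahead)
for n in ("scene","side"):print(np.round(arm.camera_model(n)["extrinsics"],2),arm.camera_model(n)["fx"])
print(arm.camera_model("wrist"))
E
```

```text
{'t': 0.1, 'joint_pos': array([-1.22347219e+00,  4.94121825e-01,  1.34603304e+00,  2.63482925e-05,
        1.30250639e+00, -9.55030522e-02]), 'qd': array([ 4.72523684e-04, -5.68401710e-04, -1.67180536e-03,  1.89928944e-03,
        4.69920115e-05,  2.68880342e-04]), 'joint_torque': array([ 9.73034730e-04, -8.80243635e+01, -3.82546878e+01,  7.09578604e-02,
        4.82589332e-02, -3.69727672e-05]), 'ee_pos': array([ 267.71468227, -564.42349207,  232.40964028]), 'orientation': array([-3.06386509e+00, -6.89677549e-01,  1.71146515e-04]), 'ft_force': array([ 0.25467149, -0.43477673,  0.44581009]), 'wrist_torque': array([-0.01539395, -0.03024121,  0.04564608]), 'grasp_force': 0.0, 'grip_width': 1.0006117397862417} 19.0
[[-8.00000e-02  8.00000e-01 -5.90000e-01  1.08278e+03]
 [ 1.00000e+00  7.00000e-02 -4.00000e-02  8.76200e+01]
 [ 1.00000e-02 -5.90000e-01 -8.10000e-01  9.04180e+02]
 [ 0.00000e+00  0.00000e+00  0.00000e+00  1.00000e+00]] 366.02793691028
[[-9.40000e-01  2.40000e-01 -2.50000e-01  9.58210e+02]
 [ 3.50000e-01  6.10000e-01 -7.10000e-01  1.20565e+03]
 [-2.00000e-02 -7.60000e-01 -6.60000e-01  1.19959e+03]
 [ 0.00000e+00  0.00000e+00  0.00000e+00  1.00000e+00]] 492.2540946238053
{'fx': 271.80144843156046, 'fy': 271.80144843156046, 'cx': 258.6401487420585, 'cy': 185.8862418618226, 'T_tool_cam': array([[ 5.89706237e-04, -9.58478686e-01, -2.85163567e-01,
         8.13580651e+01],
       [ 9.99999010e-01,  2.00870944e-04,  1.39279761e-03,
        -2.51149408e-02],
       [-1.27768575e-03, -2.85164106e-01,  9.58477856e-01,
        -1.51542183e+02],
       [ 0.00000000e+00,  0.00000000e+00,  0.00000000e+00,
         1.00000000e+00]])}
```

View pics/scene0.png

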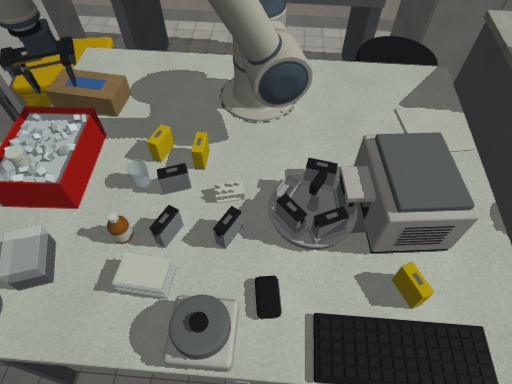

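View pics/side0.png

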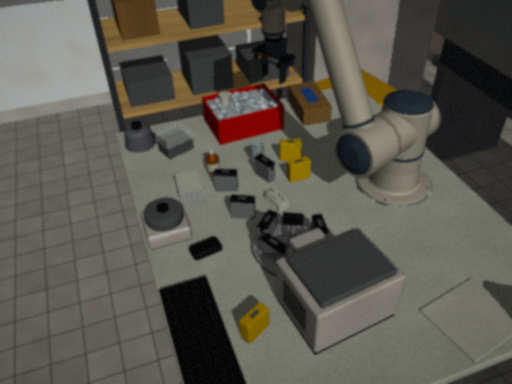

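The scene view shows grey magazines at about (173,178), (166,224) and (228,226). The turret is at (315,207), with the printer to its right and the feed head at (355,183). Next I'll measure them from depth.

```bash
cat >> h.py <<'E'
def comps(im,p,lo,hi,box=(300,800,-400,250),dark=None,minn=25):
    z=p[...,2]; m=(z>lo)&(z<hi)&(p[...,0]>box[0])&(p[...,0]<box[1])&(p[...,1]>box[2])&(p[...,1]<box[3])
    if dark: m&=im.max(2)<dark
    n,l,st,c=cv2.connectedComponentsWithStats(m.astype(np.uint8))
    for i in range(1,n):
        if st[i,4]>=minn:
            r,h,k=rect(p,l==i); q=np.median(im[l==i],0)
            print(np.round(c[i]),k,"z%.0f"%h,"xy",np.round(r[0],1),"size",np.round(r[1],1),"ang %.1f"%r[2],q)
E
python3 - <<'E'
from h import *
for n in("scene","side"):
    f=np.load(f"/tmp/{n}0.npz"); im,p=f["im"],f["p"]
    print(n); 
    for lo,hi in((76,92),(112,124),(124,156),(160,180),(25,34),(35,70)): print(lo,hi); comps(im,p,lo,hi,box=(250,850,-500,300))
f=np.load("/tmp/scene0.npz")
cv2.imwrite("pics/crop.png",cv2.resize(f["im"][140:260,130:400],None,fx=2.9,fy=2.9,interpolation=cv2.INTER_CUBIC))
E
```

```text
scene
76 92
[ 80. 158.] 290 z84 xy [ 399.5 -489.9] size [ 17.4 293.7] ang 89.8 [ 17.  22. 140.]
[158. 135.] 251 z83 xy [ 307.7 -284.9] size [35.7 85.5] ang 72.6 [ 10. 147. 171.]
[199. 143.] 250 z84 xy [ 329.7 -153.9] size [33.9 85.9] ang 88.6 [ 10. 147. 171.]
[130. 170.] 29 z78 xy [ 448.  -332.7] size [58.4 24.5] ang 41.3 [149. 152. 142.]
[172. 171.] 307 z84 xy [ 445.4 -211.5] size [36.4 83.6] ang 21.8 [29. 27. 26.]
[310. 175.] 35 z84 xy [429.6 184.4] size [32.4  4.6] ang 77.1 [68. 68. 65.]
[330. 179.] 29 z84 xy [440.1 240.1] size [22.9  5.9] ang 86.3 [68. 68. 65.]
[340. 196.] 39 z84 xy [492.9 266.5] size [72.2  1.7] ang 7.6 [54. 53. 51.]
[314. 199.] 26 z85 xy [512.5 195. ] size [20.1  8.1] ang 78.9 [67. 67. 65.]
[164. 220.] 396 z84 xy [ 606.3 -196.8] size [35.5 83.8] ang 66.5 [29. 27. 27.]
[227. 221.] 391 z84 xy [596.  -31.4] size [34.5 84.8] ang 62.4 [29. 26. 26.]
[290. 219.] 97 z83 xy [579.6 126.1] size [87.2 28.6] ang 64.2 [64. 63. 61.]
[349. 208.] 30 z87 xy [535.1 286.4] size [ 3.6 27.3] ang 6.4 [68. 68. 66.]
[116. 223.] 91 z81 xy [ 625.5 -318. ] size [30.9 37.2] ang 39.8 [ 24. 
[... 6560 characters left out ...]
 739.  -217.6] size [138.7  86.4] ang 85.8 [116.  129.  127.5]
[226. 180.] 173 z53 xy [ 606.6 -181.1] size [29.1 86. ] ang 74.5 [80. 80. 77.]
[273. 194.] 56 z44 xy [467.7 -53.7] size [57.8 34. ] ang 82.5 [112.  124.5 122. ]
[282. 196.] 25 z42 xy [440.1 -33.9] size [15.9 46.3] ang 0.7 [111. 123. 120.]
[243. 207.] 192 z52 xy [594.5 -14.8] size [37.5 88.5] ang 79.3 [79.  79.  76.5]
[183. 226.] 266 z56 xy [798.6 -36.7] size [157.7  57.8] ang 66.4 [110.5 117.5 123. ]
[282. 234.] 258 z42 xy [523.2 150.8] size [162.   63.9] ang 73.5 [54. 55. 55.]
[304. 227.] 148 z46 xy [437.2 143. ] size [70.1 50.8] ang 69.3 [57. 59. 59.]
[264. 255.] 291 z47 xy [607.5 199. ] size [ 38.1 158.2] ang 4.1 [50. 51. 50.]
```

View pics/crop.png

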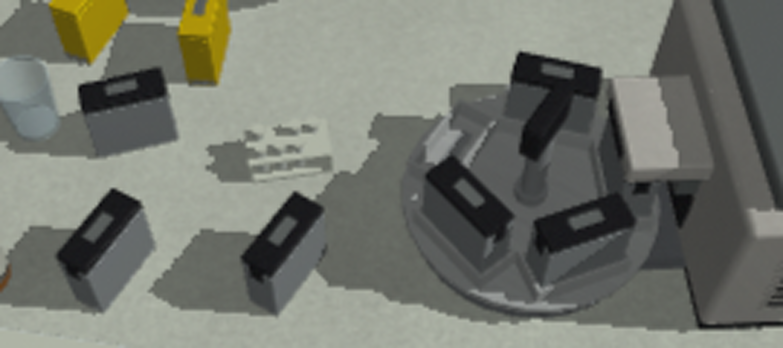

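The crop shows the empty bay at about (450,140), on the turret's near-robot right side, with three fixed magazines visible and the fourth under the feed head. Next I'll get the printer's yaw and plan the first moves.

```bash
cat >> h.py <<'E'
def to(x,y,z,closedeg,full=False):
    """totals to reach pos with tool y line along closedeg (world, mod 180), tool down; prints tool-frame dp at start, turn z"""
    s=arm.read_state(); M=R.from_rotvec(s["orientation"]).as_matrix()
    d=M.T@(np.array([x,y,z])-s["ee_pos"])
    c=np.degrees(np.arctan2(M[1,1],M[0,1])); 
    j=s["joint_pos"]; dj1=np.degrees(np.arctan2(y,x)-np.arctan2(s["ee_pos"][1],s["ee_pos"][0]))
    print("t%.2f"%s["t"],"ee",np.round(s["ee_pos"],1),"closing yaw %.1f"%c,"tilt",np.round(M[:,2],3),"dp tool",np.round(d,1))
    dw=(closedeg-c+90)%180-90
    for w in(dw,dw-180*np.sign(dw)): print(" world yaw change %.1f -> turn z %.1f, j6 then ~%.2f"%(w,-w,j[5]+np.radians(dj1-w)))
E
python3 - <<'E'
from h import *
for n in("scene","side"):
    f=np.load(f"/tmp/{n}0.npz"); im,p=f["im"],f["p"]; print(n); comps(im,p,192,210,box=(250,750,200,650))
to(444.6,-210.2,230,21.8)
im,d,p=cloud("scene"); comps(im,p,160,180,box=(400,600,100,300)); comps(im,p,112,124,box=(350,650,80,300))
E
```

```text
scene
[423. 172.] 5539 z201 xy [474.3 448.9] size [240.4 181.2] ang 7.1 [89. 91. 87.]
side
[341. 267.] 4710 z201 xy [471.3 453.2] size [242.3 182.1] ang 7.1 [51. 52. 50.]
t0.10 ee [ 267.7 -564.4  232.4] closing yaw -64.6 tilt [-0.     0.001 -1.   ] dp tool [ 311.6 -244.3    2.7]
 world yaw change 86.4 -> turn z -86.4, j6 then ~-0.92
 world yaw change -93.6 -> turn z 93.6, j6 then ~2.22
[319. 179.] 188 z171 xy [504.9 196. ] size [20.6 65.2] ang 61.1 [28. 25. 25.]
[322. 165.] 310 z120 xy [419.  213.1] size [85.  36.2] ang 80.2 [28. 26. 26.]
[292. 207.] 402 z120 xy [565.3 132.4] size [84.6 35.3] ang 42.9 [28. 26. 26.]
[331. 217.] 424 z120 xy [585.5 233.3] size [36.2 85.2] ang 24.1 [28. 26. 26.]
```

Emit:
drive_tool --commands '[{"dp":[34,-27,0],"hand":0.75},{"dp":[34,-27,0]},{"dp":[35,-27,0]},{"dp":[35,-27,0]},{"dp":[35,-27,0]},{"dp":[35,-27,0]},{"dp":[35,-27,0]},{"dp":[35,-27,0]},{"dp":[34,-28,0]},{"turn":[0,0,-9]},{"turn":[0,0,-9]},{"turn":[0,0,-9]}]'

```text
invalid input at $.commands[0]: expected keys dp, turn, hand
```

Emit:
drive_tool --commands '[{"turn":[0,0,-9]},{"turn":[0,0,-9]},{"turn":[0,0,-9]},{"turn":[0,0,-9]},{"turn":[0,0,-9]},{"turn":[0,0,-9]},{"turn":[0,0,-5]},{},{}]'

```text
invalid input at $.commands[0]: expected keys dp, turn, hand
```

```bash
python3 - <<'E'
from h import *
im,d,p=cloud("wrist"); cv2.imwrite("pics/w1.png",im)
comps(im,p,78,92,box=(330,760,-400,60),minn=100)
to(444.6,-210.2,84,21.8)
print(arm.read_state()["ft_force"],arm.read_state()["grip_width"])
E
```

```text
[44.  6.] 364 z83 xy [ 336.9 -298.4] size [32.8 13.5] ang 89.6 [  0. 217. 241.]
t0.20 ee [ 267.7 -564.5  232.6] closing yaw -64.6 tilt [-0.     0.001 -1.   ] dp tool [ 311.6 -244.3  148.8]
 world yaw change 86.4 -> turn z -86.4, j6 then ~-0.92
 world yaw change -93.6 -> turn z 93.6, j6 then ~2.22
[-0.19400967  0.13685467 -0.15751385] 1.0001817951139889
```

Emit:
drive_tool --commands '[{"dp":[34,-27,0],"turn":[0,0,0],"hand":0.75},{"dp":[34,-27,0],"turn":[0,0,0],"hand":0.75},{"dp":[35,-27,0],"turn":[0,0,0],"hand":0.75},{"dp":[35,-27,0],"turn":[0,0,0],"hand":0.75},{"dp":[35,-27,0],"turn":[0,0,0],"hand":0.75},{"dp":[35,-27,0],"turn":[0,0,0],"hand":0.75},{"dp":[35,-27,0],"turn":[0,0,0],"hand":0.75},{"dp":[35,-27,0],"turn":[0,0,0],"hand":0.75},{"dp":[34,-28,0],"turn":[0,0,0],"hand":0.75},{"dp":[0,0,0],"turn":[0,0,-9],"hand":0.75},{"dp":[0,0,0],"turn":[0,0,-9],"hand":0.75},{"dp":[0,0,0],"turn":[0,0,-9],"hand":0.75}]'

```text
t: 1.7
ee_pos: [445.2, -210.4, 232.9]
orientation: [-2.815, -1.394, 0.0]
ft_force: [-0.8, 0.6, -0.7]
grip_width: 0.748
grasp_force: 0.0
```

Emit:
drive_tool --commands '[{"dp":[0,0,0],"turn":[0,0,-9],"hand":0.75},{"dp":[0,0,0],"turn":[0,0,-9],"hand":0.75},{"dp":[0,0,0],"turn":[0,0,-9],"hand":0.75},{"dp":[0,0,0],"turn":[0,0,-9],"hand":0.75},{"dp":[0,0,0],"turn":[0,0,-9],"hand":0.75},{"dp":[0,0,0],"turn":[0,0,-9],"hand":0.75},{"dp":[0,0,0],"turn":[0,0,-5],"hand":0.75},{"dp":[0,0,0],"turn":[0,0,0],"hand":0.75},{"dp":[0,0,0],"turn":[0,0,0],"hand":0.75}]'

```text
t: 2.82
ee_pos: [445.2, -210.6, 232.9]
orientation: [-1.774, -2.593, -0.0]
ft_force: [0.3, 0.3, 0.1]
grip_width: 0.747
grasp_force: 0.0
```

```bash
python3 - <<'E'
from h import *
im,d,p=cloud("wrist"); cv2.imwrite("pics/w1.png",im)
comps(im,p,78,92,box=(330,760,-400,60),minn=100)
to(444.6,-210.2,84,21.8)
print(arm.read_state()["ft_force"],arm.read_state()["grip_width"])
E
```

```text
[454.  71.] 3047 z84 xy [594.5 -31.7] size [35.  84.7] ang 61.8 [19. 16. 17.]
[193.  99.] 1255 z84 xy [ 349.9 -154.8] size [33.5 40.2] ang 89.1 [  0. 184. 221.]
[257. 177.] 2043 z84 xy [ 443.9 -211.6] size [33.4 82.8] ang 21.4 [20. 18. 18.]
[383. 209.] 1619 z84 xy [ 603.8 -196.2] size [33.6 84.1] ang 65.6 [18. 16. 17.]
[150. 209.] 428 z84 xy [ 337.  -294.6] size [35. 22.] ang 77.5 [  0. 181. 218.]
t2.88 ee [ 445.1 -210.6  232.9] closing yaw 21.3 tilt [ 0.  0. -1.] dp tool [  0.5  -0.4 148.9]
 world yaw change 0.5 -> turn z -0.5, j6 then ~-0.94
 world yaw change -179.5 -> turn z 179.5, j6 then ~2.20
[-0.27368871 -0.15511447 -0.44766902] 0.7450659581192985
```

Emit:
drive_tool --commands '[{"dp":[0,0,30],"turn":[0,0,0],"hand":0.75},{"dp":[0,0,35],"turn":[0,0,0],"hand":0.75},{"dp":[0,0,35],"turn":[0,0,0],"hand":0.75},{"dp":[0,0,30],"turn":[0,0,0],"hand":0.75},{"dp":[0,0,19],"turn":[0,0,0],"hand":0.75},{"dp":[0,0,0],"turn":[0,0,0],"hand":0.2},{"dp":[0,0,0],"turn":[0,0,0],"hand":0.2},{"dp":[0,0,0],"turn":[0,0,0],"hand":0.2},{"dp":[0,0,0],"turn":[0,0,0],"hand":0.2},{"dp":[0,0,0],"turn":[0,0,0],"hand":0.2}]' --grip_force 25

```text
t: 4.12
ee_pos: [445.5, -210.8, 84.5]
orientation: [1.77, 2.594, 0.0]
ft_force: [-1.5, 0.2, 8.5]
grip_width: 0.376
grasp_force: 24.9
```

Emit:
drive_tool --commands '[{"dp":[0,0,-5],"turn":[0,0,0],"hand":0.2},{"dp":[0,0,-10],"turn":[0,0,0],"hand":0.2},{"dp":[0,0,-5],"turn":[0,0,0],"hand":0.2},{"dp":[0,0,0],"turn":[0,0,0],"hand":0.2},{"dp":[0,0,0],"turn":[0,0,0],"hand":0.2},{"dp":[0,0,0],"turn":[0,0,0],"hand":0.2}]'

```text
t: 4.88
ee_pos: [445.0, -210.5, 103.7]
orientation: [-1.771, -2.594, 0.0]
ft_force: [0.5, 0.8, -2.3]
grip_width: 0.372
grasp_force: 24.9
```

Emit:
drive_tool --commands '[{"dp":[0,0,0],"turn":[0,0,0],"hand":0.2}]'

```text
t: 5.0
ee_pos: [445.1, -210.5, 103.7]
orientation: [-1.771, -2.594, 0.0]
ft_force: [-0.2, -0.3, -2.3]
grip_width: 0.374
grasp_force: 24.9
```

Emit:
drive_tool --commands '[{"dp":[0,0,0],"turn":[0,0,0],"hand":0.2}]'

```text
t: 5.12
ee_pos: [445.1, -210.6, 103.8]
orientation: [-1.771, -2.595, -0.0]
ft_force: [0.3, 0.7, -2.0]
grip_width: 0.371
grasp_force: 24.9
```

Emit:
drive_tool --commands '[{"dp":[0,0,0],"turn":[0,0,0],"hand":0.2}]'

```text
t: 5.25
ee_pos: [445.1, -210.6, 103.9]
orientation: [-1.771, -2.595, 0.0]
ft_force: [-0.7, -0.8, -1.6]
grip_width: 0.372
grasp_force: 24.9
```

Reading about −2.0 N, this is the part-used one. I'll set it back down and go on.

Emit:
drive_tool --commands '[{"dp":[0,0,10],"turn":[0,0,0],"hand":0.2},{"dp":[0,0,7],"turn":[0,0,0],"hand":0.2},{"dp":[0,0,2.5],"turn":[0,0,0],"hand":0.2},{"dp":[0,0,0],"turn":[0,0,0],"hand":0.75},{"dp":[0,0,0],"turn":[0,0,0],"hand":0.75},{"dp":[0,0,0],"turn":[0,0,0],"hand":0.75},{"dp":[0,0,-30],"turn":[0,0,0],"hand":0.75},{"dp":[0,0,-50],"turn":[0,0,0],"hand":0.75},{"dp":[0,0,0],"turn":[0,0,0],"hand":0.75}]'

```text
t: 6.38
ee_pos: [446.8, -211.5, 167.4]
orientation: [1.768, 2.59, 0.0]
ft_force: [-0.4, -0.5, -0.3]
grip_width: 0.752
grasp_force: 0.0
```

```bash
python3 - <<'E'
from h import *
to(604,-195.5,84,66); to(594.5,-31,84,62)
print(arm.read_state()["ft_force"])
E
```

```text
t6.38 ee [ 446.8 -211.5  167.4] closing yaw 21.4 tilt [ 0.005 -0.003 -1.   ] dp tool [-42.  152.   84.1]
 world yaw change 44.6 -> turn z -44.6, j6 then ~-1.59
 world yaw change -135.4 -> turn z 135.4, j6 then ~1.56
t6.38 ee [ 446.8 -211.5  167.4] closing yaw 21.4 tilt [ 0.005 -0.003 -1.   ] dp tool [114.6 203.1  83.6]
 world yaw change 40.6 -> turn z -40.6, j6 then ~-1.26
 world yaw change -139.4 -> turn z 139.4, j6 then ~1.89
[-0.44610273 -0.51001887 -0.29647422]
```

Emit:
drive_tool --commands '[{"dp":[-10.5,38,0],"turn":[0,0,0],"hand":0.75},{"dp":[-10.5,38,0],"turn":[0,0,0],"hand":0.75},{"dp":[-10.5,38,0],"turn":[0,0,0],"hand":0.75},{"dp":[-10.5,38,0],"turn":[0,0,0],"hand":0.75},{"dp":[0,0,0],"turn":[0,0,-9],"hand":0.75},{"dp":[0,0,0],"turn":[0,0,-9],"hand":0.75},{"dp":[0,0,0],"turn":[0,0,-9],"hand":0.75},{"dp":[0,0,0],"turn":[0,0,-9],"hand":0.75},{"dp":[0,0,0],"turn":[0,0,-8.5],"hand":0.75},{"dp":[0,0,0],"turn":[0,0,0],"hand":0.75},{"dp":[0,0,0],"turn":[0,0,0],"hand":0.75}]'

```text
t: 7.75
ee_pos: [601.8, -194.2, 164.0]
orientation: [-0.662, -3.07, -0.0]
ft_force: [0.6, -0.4, -0.3]
grip_width: 0.75
grasp_force: 0.0
```

```bash
python3 - <<'E'
from h import *
im,d,p=cloud("wrist")
comps(im,p,78,92,box=(330,760,-400,60),minn=100)
to(604,-195.5,84,66)
print(arm.read_state()["ft_force"])
E
```

```text
[150.  35.] 4450 z84 xy [ 443.8 -212.2] size [34.3 83.5] ang 21.4 [23. 21. 21.]
[433. 110.] 4489 z84 xy [594.3 -32. ] size [34.8 85.3] ang 62.2 [31. 29. 29.]
[257. 198.] 3197 z84 xy [ 604.3 -196.6] size [33.7 83.2] ang 65.7 [22. 19. 20.]
t7.80 ee [ 601.9 -194.2  164.1] closing yaw 65.7 tilt [-0.  0. -1.] dp tool [-2.4 -0.3 80.1]
 world yaw change 0.3 -> turn z -0.3, j6 then ~-1.56
 world yaw change -179.7 -> turn z 179.7, j6 then ~1.58
[-0.03549573  0.04697961  0.01352393]
```

Emit:
drive_tool --commands '[{"dp":[-2.9,-0.8,25],"turn":[0,0,0],"hand":0.75},{"dp":[0,0,30],"turn":[0,0,0],"hand":0.75},{"dp":[0,0,24],"turn":[0,0,0],"hand":0.75},{"dp":[0,0,0],"turn":[0,0,0],"hand":0.2},{"dp":[0,0,0],"turn":[0,0,0],"hand":0.2},{"dp":[0,0,0],"turn":[0,0,0],"hand":0.2},{"dp":[0,0,0],"turn":[0,0,0],"hand":0.2},{"dp":[0,0,-5],"turn":[0,0,0],"hand":0.2},{"dp":[0,0,-10],"turn":[0,0,0],"hand":0.2},{"dp":[0,0,-5],"turn":[0,0,0],"hand":0.2},{"dp":[0,0,0],"turn":[0,0,0],"hand":0.2},{"dp":[0,0,0],"turn":[0,0,0],"hand":0.2}]'

```text
t: 9.3
ee_pos: [604.2, -196.2, 105.3]
orientation: [-0.657, -3.072, -0.0]
ft_force: [-0.5, 0.3, -4.5]
grip_width: 0.372
grasp_force: 25.0
```

Emit:
drive_tool --commands '[{"dp":[0,0,0],"turn":[0,0,0],"hand":0.2},{"dp":[0,0,0],"turn":[0,0,0],"hand":0.2}]'

```text
t: 9.55
ee_pos: [604.3, -196.2, 105.2]
orientation: [-0.657, -3.072, -0.0]
ft_force: [-0.3, 0.9, -2.6]
grip_width: 0.373
grasp_force: 25.0
```

Emit:
drive_tool --commands '[{"dp":[0,0,0],"turn":[0,0,0],"hand":0.2}]'

```text
t: 9.68
ee_pos: [604.3, -196.2, 105.3]
orientation: [-0.657, -3.072, -0.0]
ft_force: [0.2, 0.1, -4.0]
grip_width: 0.371
grasp_force: 25.0
```

Emit:
drive_tool --commands '[{"dp":[0,0,0],"turn":[0,0,0],"hand":0.2}]'

```text
t: 9.8
ee_pos: [604.3, -196.2, 105.4]
orientation: [-0.657, -3.072, -0.0]
ft_force: [-0.1, -0.0, -3.2]
grip_width: 0.375
grasp_force: 25.0
```

About 3.5 N, so this is the full one. I'll lift it and carry it to a point short of the turret to look from there.

Emit:
drive_tool --commands '[{"dp":[0,0,-30],"turn":[0,0,0],"hand":0.2},{"dp":[0,0,-40],"turn":[0,0,0],"hand":0.2},{"dp":[0,0,-40],"turn":[0,0,0],"hand":0.2},{"dp":[20,17,-10],"turn":[0,0,0],"hand":0.2},{"dp":[30,26,0],"turn":[0,0,0],"hand":0.2},{"dp":[32,29,0],"turn":[0,0,0],"hand":0.2},{"dp":[32,29,0],"turn":[0,0,0],"hand":0.2},{"dp":[32,29,0],"turn":[0,0,0],"hand":0.2},{"dp":[28,26,0],"turn":[0,0,0],"hand":0.2},{"dp":[18,16,0],"turn":[0,0,4.7],"hand":0.2},{"dp":[0,0,0],"turn":[0,0,0],"hand":0.2},{"dp":[0,0,0],"turn":[0,0,0],"hand":0.2}]'

```text
t: 11.3
ee_pos: [499.1, 39.3, 225.2]
orientation: [-0.78, -3.043, 0.0]
ft_force: [-0.5, -0.7, -3.7]
grip_width: 0.37
grasp_force: 25.0
```

```bash
python3 - <<'E'
from h import *
im,d,p=cloud("wrist"); cv2.imwrite("pics/w3.png",im)
np.savez("/tmp/w3.npz",im=im,p=p)
for lo,hi in((112,124),(160,180),(50,64)): print(lo);comps(im,p,lo,hi,box=(350,650,50,330),minn=60)
to(461,120,215,61)
print(arm.read_state()["ft_force"],arm.read_state()["joint_pos"])
E
```

```text
112
[386.  18.] 3535 z120 xy [417.  212.3] size [84.7 33.8] ang 78.9 [39. 37. 38.]
[481.  63.] 695 z116 xy [494.3 267.3] size [83.   5.9] ang 4.6 [11.  9.  9.]
[401. 114.] 144 z118 xy [499.6 190. ] size [ 8.9 20.9] ang 58.4 [60. 60. 59.]
[473. 168.] 3225 z120 xy [583.3 233. ] size [35.6 84.4] ang 24.8 [25. 23. 24.]
[368. 199.] 2725 z120 xy [563.  131.9] size [84.8 33.9] ang 43.1 [25. 22. 23.]
160
[444. 115.] 2938 z171 xy [502.6 195.8] size [20.6 63.6] ang 61.7 [26. 24. 24.]
[262. 158.] 170 z172 xy [463.8  61.8] size [26.7  0.8] ang 60.4 [110. 109. 107.]
50
[362. 100.] 3456 z57 xy [492.6 176.1] size [175.3 205.6] ang 61.0 [117.  120.  119.5]
[374. 112.] 95 z57 xy [499.3 190.7] size [ 8.7 21.1] ang 54.4 [60. 61. 60.]
t11.35 ee [499.3  39.  225.2] closing yaw 61.2 tilt [-0. -0. -1.] dp tool [72.6 52.6 10.2]
 world yaw change -0.2 -> turn z 0.2, j6 then ~-0.93
 world yaw change 179.8 -> turn z -179.8, j6 then ~-4.07
[-0.50422097 -0.90158203 -4.43308028] [-4.13125406e-02  3.29034840e-01  1.65559496e+00 -1.37520665e-04
  1.15719929e+00 -1.10959191e+00]
```

View pics/w3.png

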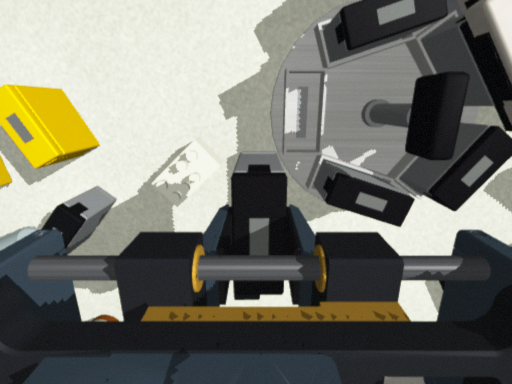

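The wrist view shows the empty bay at (303,110), the knob at (440,115), and the held magazine upright in the jaws. Next I'll fix the bay position from its rim.

```bash
python3 - <<'E'
from h import *
f=np.load("/tmp/w3.npz"); p=f["p"]; z=p[...,2]
for b in((460.7,118.9),):
    u=np.array([np.cos(np.radians(-118.9)),np.sin(np.radians(-118.9))]); t=np.array([-u[1],u[0]])
    q=p[...,:2]-np.array(b); r=q@u; s=q@t
    m=(z>54)&(z<62)&(abs(r)<27)&(abs(s)<52)
    fl=(z>33)&(z<40)&(abs(r)<25)&(abs(s)<50)
    for n,k in(("rim",m),("floor",fl)): print(n,k.sum(),"r",np.percentile(r[k],[1,99]),"s",np.percentile(s[k],[1,99]), np.median(z[k]))
    print("r hist rim",np.histogram(r[m],np.arange(-27,28,3))); print("s hist",np.histogram(s[m],np.arange(-52,53,4)))
to(460.7,118.9,215,61.1)
E
```

```text
rim 777 r [-25.38082871  22.01904781] s [-49.98747369  50.16415222] 57.57613965122482
floor 2629 r [-20.05830316  24.60065397] s [-44.20079668  44.24719168] 35.73240504770416
r hist rim (array([ 18, 168, 143,  18,  15,  16,  16,  16,  18,  12,  18,  15,  18,
        12,  18, 160,  96,   0]), array([-27, -24, -21, -18, -15, -12,  -9,  -6,  -3,   0,   3,   6,   9,
        12,  15,  18,  21,  24,  27]))
s hist (array([ 17, 130,  22,  24,  24,  28,  22,  25,  23,  24,  24,  24,  21,
        25,  19,  21,  25,  20,  24,  17,  25,  22,  19,  18, 118,  16]), array([-52, -48, -44, -40, -36, -32, -28, -24, -20, -16, -12,  -8,  -4,
         0,   4,   8,  12,  16,  20,  24,  28,  32,  36,  40,  44,  48,
        52]))
t11.35 ee [499.3  39.  225.2] closing yaw 61.2 tilt [-0. -0. -1.] dp tool [72.4 51.4 10.2]
 world yaw change -0.1 -> turn z 0.1, j6 then ~-0.93
 world yaw change 179.9 -> turn z -179.9, j6 then ~-4.07
```

Emit:
drive_tool --commands '[{"dp":[18,13,0],"turn":[0,0,0],"hand":0.2},{"dp":[20,14,0],"turn":[0,0,0],"hand":0.2},{"dp":[20,14,0],"turn":[0,0,0],"hand":0.2},{"dp":[14.4,10.4,0],"turn":[0,0,0],"hand":0.2},{"dp":[0,0,20],"turn":[0,0,0],"hand":0.2},{"dp":[0,0,25],"turn":[0,0,0],"hand":0.2},{"dp":[0,0,20],"turn":[0,0,0],"hand":0.2},{"dp":[0,0,0],"turn":[0,0,0],"hand":0.2},{"dp":[0,0,0],"turn":[0,0,0],"hand":0.2},{"dp":[0,0,0],"turn":[0,0,0],"hand":0.2}]'

```text
t: 12.6
ee_pos: [461.4, 119.2, 161.2]
orientation: [0.782, 3.041, 0.001]
ft_force: [-0.0, -0.2, -3.1]
grip_width: 0.373
grasp_force: 25.0
```

```bash
python3 - <<'E'
from h import *
to(460.7,118.9,121.3,61.1)
im,d,p=cloud("scene"); comps(im,p,160,180,box=(480,600,150,300)); cv2.imwrite("pics/s4.png",cv2.resize(im[120:260,230:400],None,fx=4,fy=4))
print(arm.read_state()["ft_force"])
E
```

```text
t12.60 ee [461.4 119.2 161.2] closing yaw 61.2 tilt [ 0.002  0.    -1.   ] dp tool [ 0.5 -0.6 39.9]
 world yaw change -0.1 -> turn z 0.1, j6 then ~-0.94
 world yaw change 179.9 -> turn z -179.9, j6 then ~-4.08
[318. 179.] 175 z171 xy [505.5 195.9] size [20.7 63.6] ang 61.2 [29. 26. 27.]
[-0.65531943 -0.69504052 -3.83269258]
```

View pics/s4.png

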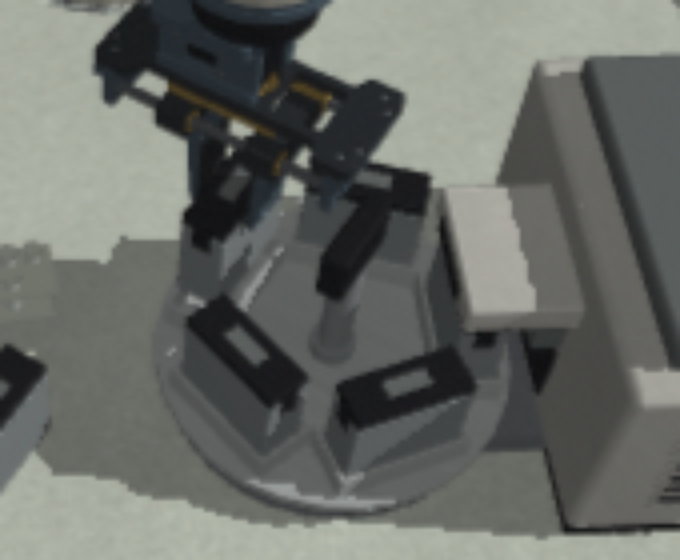

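The magazine hangs upright over the empty bay, and the jaws clear the knob. I'll lower it in.

Emit:
drive_tool --commands '[{"dp":[0,-0.3,6],"turn":[0,0,0],"hand":0.2},{"dp":[0,0,8],"turn":[0,0,0],"hand":0.2},{"dp":[0,0,8],"turn":[0,0,0],"hand":0.2},{"dp":[0,0,6],"turn":[0,0,0],"hand":0.2},{"dp":[0,0,5],"turn":[0,0,0],"hand":0.2},{"dp":[0,0,3],"turn":[0,0,0],"hand":0.2},{"dp":[0,0,0],"turn":[0,0,0],"hand":0.2}]'

```text
t: 13.52
ee_pos: [460.6, 118.9, 124.3]
orientation: [-0.782, -3.042, 0.0]
ft_force: [-0.5, -0.5, -3.8]
grip_width: 0.373
grasp_force: 25.0
```

Emit:
drive_tool --commands '[{"dp":[0,0,1.5],"turn":[0,0,0],"hand":0.2},{"dp":[0,0,1.5],"turn":[0,0,0],"hand":0.2},{"dp":[0,0,0],"turn":[0,0,0],"hand":0.2}]'

```text
t: 13.9
ee_pos: [460.9, 118.7, 122.1]
orientation: [0.781, 3.042, -0.0]
ft_force: [-3.4, -2.7, 13.4]
grip_width: 0.372
grasp_force: 25.0
```

It touches the floor at the expected height, so I'll release, rise and look.

Emit:
drive_tool --commands '[{"dp":[0,0,-0.8],"turn":[0,0,0],"hand":0.2},{"dp":[0,0,0],"turn":[0,0,0],"hand":0.6},{"dp":[0,0,0],"turn":[0,0,0],"hand":0.6},{"dp":[0,0,0],"turn":[0,0,0],"hand":0.6},{"dp":[0,0,-20],"turn":[0,0,0],"hand":0.6},{"dp":[0,0,-40],"turn":[0,0,0],"hand":0.6},{"dp":[0,0,-50],"turn":[0,0,0],"hand":0.6},{"dp":[0,0,0],"turn":[0,0,0],"hand":0.6},{"dp":[0,0,0],"turn":[0,0,0],"hand":0.6},{"dp":[0,0,0],"turn":[0,0,0],"hand":0.6}]'

```text
t: 15.15
ee_pos: [460.0, 118.8, 231.2]
orientation: [-0.782, -3.041, 0.001]
ft_force: [-1.4, 0.0, 0.1]
grip_width: 0.601
grasp_force: 0.0
```

```bash
python3 - <<'E'
from h import *
im,d,p=cloud("wrist"); cv2.imwrite("pics/w5.png",im)
for lo,hi in((105,140),(160,180)): print(lo);comps(im,p,lo,hi,box=(350,650,50,330),minn=60)
to(503,195.9,222,61.5)
E
```

```text
105
[434.  59.] 2848 z126 xy [455.5 285. ] size [ 60.  171.3] ang 60.8 [81. 86. 89.]
[325. 102.] 3433 z120 xy [416.9 212.8] size [84.9 33.8] ang 79.0 [33. 30. 31.]
[259. 185.] 2635 z120 xy [459.9 119.3] size [33.6 83.9] ang 61.2 [27. 25. 25.]
[340. 186.] 273 z130 xy [495.7 190.5] size [14.6 62. ] ang 46.3 [66. 66. 65.]
[418. 218.] 1570 z119 xy [576.2 247.1] size [35.2 55.6] ang 25.2 [26. 23. 24.]
[287. 245.] 431 z119 xy [538.9 112.8] size [23.5 30.1] ang 44.1 [24. 22. 22.]
160
[494.  22.] 1305 z170 xy [422.2 328.7] size [45.5  5.7] ang 6.9 [83. 88. 91.]
[363. 199.] 1713 z171 xy [500.2 197.5] size [19.6 58.2] ang 61.0 [24. 21. 22.]
t15.20 ee [460.1 118.9 231.2] closing yaw 61.2 tilt [-0.002 -0.    -1.   ] dp tool [-0.5 88.2  9.1]
 world yaw change 0.3 -> turn z -0.3, j6 then ~-0.83
 world yaw change -179.7 -> turn z 179.7, j6 then ~2.31
```

The magazine sits level with the other tops at (459.9,119.3) and in line. Now I'll grip the knob.

Emit:
drive_tool --commands '[{"dp":[0,20,0],"turn":[0,0,0],"hand":0.6},{"dp":[0,25,0],"turn":[0,0,0],"hand":0.6},{"dp":[0,25,0],"turn":[0,0,0],"hand":0.6},{"dp":[-0.5,18.2,0],"turn":[0,0,0],"hand":0.6},{"dp":[0,0,0],"turn":[0,0,0],"hand":0.6},{"dp":[0,0,25],"turn":[0,0,0],"hand":0.6},{"dp":[0,0,28],"turn":[0,0,0],"hand":0.6},{"dp":[0,0,20],"turn":[0,0,0],"hand":0.6},{"dp":[0,0,0],"turn":[0,0,0],"hand":0.6},{"dp":[0,0,0],"turn":[0,0,0],"hand":0.6}]'

```text
t: 16.45
ee_pos: [503.8, 195.8, 160.0]
orientation: [0.782, 3.042, 0.0]
ft_force: [-1.0, 0.6, 0.1]
grip_width: 0.6
grasp_force: 0.0
```

Emit:
drive_tool --commands '[{"dp":[0,0,0],"turn":[0,0,0],"hand":0.1},{"dp":[0,0,0],"turn":[0,0,0],"hand":0.1},{"dp":[0,0,0],"turn":[0,0,0],"hand":0.1},{"dp":[0,0,0],"turn":[0,0,0],"hand":0.1},{"dp":[0,0,0],"turn":[0,0,0],"hand":0.1}]' --grip_force 25

```text
t: 17.08
ee_pos: [503.8, 196.2, 159.4]
orientation: [0.782, 3.042, 0.001]
ft_force: [1.4, 3.6, 1.7]
grip_width: 0.222
grasp_force: 25.0
```

Emit:
drive_tool --commands '[{"dp":[0,0,0],"turn":[0,0,3],"hand":0.1},{"dp":[0,0,0],"turn":[0,0,5],"hand":0.1},{"dp":[0,0,0],"turn":[0,0,6],"hand":0.1},{"dp":[0,0,0],"turn":[0,0,6],"hand":0.1},{"dp":[0,0,0],"turn":[0,0,6],"hand":0.1},{"dp":[0,0,0],"turn":[0,0,6],"hand":0.1},{"dp":[0,0,0],"turn":[0,0,6],"hand":0.1}]'

```text
t: 17.95
ee_pos: [503.6, 196.0, 159.4]
orientation: [1.734, 2.619, 0.0]
ft_force: [-1.1, 1.3, 3.6]
grip_width: 0.22
grasp_force: 25.0
```

Emit:
drive_tool --commands '[{"dp":[0,0,0],"turn":[0,0,6],"hand":0.1},{"dp":[0,0,0],"turn":[0,0,6],"hand":0.1},{"dp":[0,0,0],"turn":[0,0,6],"hand":0.1},{"dp":[0,0,0],"turn":[0,0,6],"hand":0.1},{"dp":[0,0,0],"turn":[0,0,6],"hand":0.1},{"dp":[0,0,0],"turn":[0,0,6],"hand":0.1},{"dp":[0,0,0],"turn":[0,0,6],"hand":0.1},{"dp":[0,0,0],"turn":[0,0,6],"hand":0.1},{"dp":[0,0,0],"turn":[0,0,6],"hand":0.1},{"dp":[0,0,0],"turn":[0,0,6],"hand":0.1}]'

```text
t: 19.2
ee_pos: [503.0, 196.1, 159.4]
orientation: [-2.811, -1.401, 0.001]
ft_force: [-5.1, 2.3, 6.8]
grip_width: 0.218
grasp_force: 25.0
```

```bash
python3 - <<'E'
from h import *
im,d,p=cloud("scene"); comps(im,p,112,124,box=(350,650,80,330)); cv2.imwrite("pics/s6.png",cv2.resize(im[120:260,230:400],None,fx=4,fy=4))
to(503.2,195.9,160,-82.9); s=arm.read_state();print(s["ft_force"],s["wrist_torque"],s["joint_pos"])
E
```

```text
[360. 158.] 25 z118 xy [384.7 322.8] size [57.6  2.1] ang 6.5 [72. 74. 74.]
[286. 172.] 47 z119 xy [451.6 113.7] size [37.  14.9] ang 7.2 [22. 20. 20.]
[336. 173.] 67 z120 xy [441.2 251.2] size [19.8 38.4] ang 84.8 [28. 27. 27.]
[284. 196.] 366 z120 xy [531.1 112.6] size [87.6 34.3] ang 17.1 [29.  26.5 27. ]
[346. 208.] 185 z120 xy [552.  272.7] size [33.7 50.1] ang 69.5 [29. 26. 26.]
[316. 218.] 424 z120 xy [592.9 193.7] size [82.9 35.5] ang 89.7 [29. 27. 27.]
t19.25 ee [503.  196.1 159.4] closing yaw -37.4 tilt [-0.001  0.    -1.   ] dp tool [-0.   0.2 -0.6]
 world yaw change -45.5 -> turn z 45.5, j6 then ~1.71
 world yaw change 134.5 -> turn z -134.5, j6 then ~-1.43
[-4.58518379  1.58264393  7.9591888 ] [0.34693339 0.5493147  0.04792196] [2.60813570e-01 4.62877997e-01 1.64356766e+00 4.14555562e-04
 1.03598863e+00 9.12730926e-01]
```

View pics/s6.png

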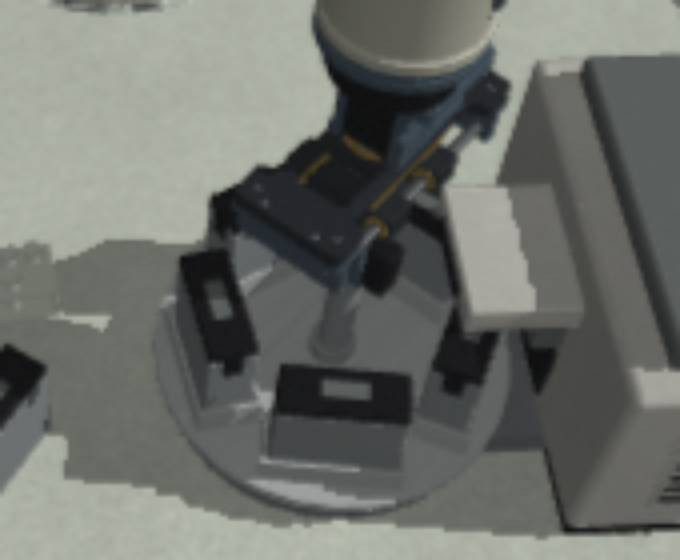

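The turret follows the hand with no slip. I'll turn the remaining 45.5°.

Emit:
drive_tool --commands '[{"dp":[0,0,0],"turn":[0,0,6],"hand":0.1},{"dp":[0,0,0],"turn":[0,0,6],"hand":0.1},{"dp":[0,0,0],"turn":[0,0,6],"hand":0.1},{"dp":[0,0,0],"turn":[0,0,6],"hand":0.1},{"dp":[0,0,0],"turn":[0,0,6],"hand":0.1},{"dp":[0,0,0],"turn":[0,0,6],"hand":0.1},{"dp":[0,0,0],"turn":[0,0,5],"hand":0.1},{"dp":[0,0,0],"turn":[0,0,3.5],"hand":0.1},{"dp":[0,0,0],"turn":[0,0,1],"hand":0.1},{"dp":[0,0,0],"turn":[0,0,0],"hand":0.1},{"dp":[0,0,0],"turn":[0,0,0],"hand":0.1},{"dp":[0,0,0],"turn":[0,0,0],"hand":0.1}]'

```text
t: 20.75
ee_pos: [502.9, 196.4, 159.3]
orientation: [-3.134, -0.21, 0.002]
ft_force: [-7.0, 5.4, 6.7]
grip_width: 0.214
grasp_force: 25.0
```

Emit:
drive_tool --commands '[{"dp":[0,0,0],"turn":[0,0,0],"hand":0.1},{"dp":[0,0,0],"turn":[0,0,0],"hand":0.6},{"dp":[0,0,0],"turn":[0,0,0],"hand":0.6},{"dp":[0,0,0],"turn":[0,0,0],"hand":0.6},{"dp":[0,0,-20],"turn":[0,0,0],"hand":0.6},{"dp":[0,0,-35],"turn":[0,0,0],"hand":0.6},{"dp":[0,0,-40],"turn":[0,0,0],"hand":0.6},{"dp":[0,0,-25],"turn":[0,0,0],"hand":0.6},{"dp":[0,0,0],"turn":[0,0,0],"hand":0.6},{"dp":[0,0,0],"turn":[0,0,0],"hand":0.6},{"dp":[0,0,0],"turn":[0,0,0],"hand":0.6}]'

```text
t: 22.12
ee_pos: [503.1, 195.8, 278.1]
orientation: [3.134, 0.21, -0.003]
ft_force: [0.2, -0.5, -1.1]
grip_width: 0.598
grasp_force: 0.0
```

```bash
python3 - <<'E'
from h import *
for n in("scene","wrist","side"):
    im,d,p=cloud(n); cv2.imwrite(f"pics/{n}7.png",im); print(n)
    for lo,hi in((112,124),(160,180),(78,90)): comps(im,p,lo,hi,box=(350,650,-250,330),minn=60)
to(503.2,195.9,160,-82.9)
E
```

```text
scene
[322. 165.] 306 z120 xy [419. 213.] size [84.8 36.6] ang 80.2 [30. 28. 27.]
[288. 176.] 329 z120 xy [462.6 119.7] size [33.8 86.5] ang 60.9 [30. 28. 27.]
[292. 207.] 398 z120 xy [565.1 132.4] size [85.1 34.8] ang 43.1 [30. 27. 27.]
[331. 217.] 419 z120 xy [584.8 233.3] size [34.7 84.2] ang 24.1 [30. 27. 27.]
[366. 149.] 106 z172 xy [403.1 327.9] size [98.6  9.3] ang 5.7 [75.5 79.  79. ]
[319. 179.] 184 z171 xy [505.4 196.1] size [64.4 19.9] ang 7.2 [29. 26. 26.]
[197. 150.] 68 z83 xy [ 361.6 -154.3] size [32.  21.6] ang 86.4 [ 10. 155. 181.]
[172. 171.] 291 z84 xy [ 444.9 -210.8] size [36.5 83.6] ang 20.3 [30. 27. 27.]
[227. 220.] 384 z84 xy [596.  -31.7] size [34.9 85.1] ang 62.0 [30. 28. 28.]
[290. 220.] 74 z84 xy [579.  125.7] size [87.3 29. ] ang 63.1 [67. 66. 64.]
[329. 228.] 75 z84 xy [599.4 235.8] size [26.9 87.4] ang 6.2 [72. 71. 68.]
wrist
[235. 101.] 2443 z120 xy [584.1 233.7] size [33.7 85.5] ang 25.0 [32. 30. 30.]
[320. 130.] 2264 z120 xy [564.9 132.6] size [84.4 33.8] ang 43.1 [29. 26. 27.]
[327. 201.] 820 z120 xy [482.1 108.8] size [33.8 39.7] ang 60.4 [26. 23. 23
[... 707 characters left out ...]
]
[320. 223.] 186 z119 xy [416.  215.2] size [89.4 34.6] ang 78.7 [26.  27.5 27. ]
[274. 242.] 253 z119 xy [580.7 237.9] size [39.2 87.7] ang 24.0 [16. 17. 16.]
[293. 216.] 137 z170 xy [502.3 199.5] size [64.  24.2] ang 8.7 [11.  8.  9.]
[264. 160.] 120 z83 xy [ 441.5 -205.8] size [41.7 85.7] ang 22.2 [17. 17. 15.]
[243. 199.] 173 z83 xy [593.2 -25.6] size [42.2 83.5] ang 56.1 [23. 24. 24.]
[272. 253.] 66 z85 xy [591.5 247.2] size [29.  86.3] ang 43.2 [47.5 48.  47.5]
t22.27 ee [503.4 195.9 278.6] closing yaw -82.3 tilt [-0.001 -0.    -1.   ] dp tool [-1.000e-01 -1.000e-01  1.186e+02]
 world yaw change -0.6 -> turn z 0.6, j6 then ~1.71
 world yaw change 179.4 -> turn z -179.4, j6 then ~-1.43
```

View pics/scene7.png

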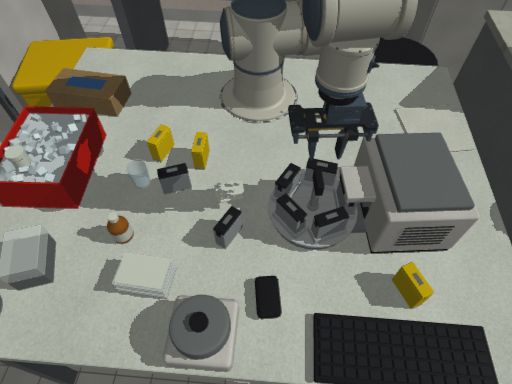

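The picture shows the knob along 7° (319,179), so the turret is clicked in. All other bays are in place, the full magazine is under the feed head (350,184), and the other two stand at (172,171) and (228,221). The hand is clear.

```bash
python3 -c "
from cell import arm; print(arm.close_job())"
```

```text
the job is handed in; nothing more can be done
None
```

The job is handed in: the full magazine (about 3.6 N in the hand, against about 2 N for the one other I weighed) is seated in the bay, and the turret is clicked in under the feed head. I then let go, leaving the other two standing on the bench; close_job gave no verdict, so the score is not confirmed.

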